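# Fetch the printing roller from behind the pots

## Robot

A 6-joint arm with a two-finger parallel gripper is mounted at the origin on the work surface. World frame = base frame: x ahead of the robot, y to its left, z up, the work surface at z = 0. Lengths are in m, angles in rad, forces in N, time in s.
With the tool pointing down it reaches from about 0.25 to 0.775 m from the base axis. Payload 4 kg.
Tool frame: the origin (TCP) lies at the very end of the fingers, on their centre line; the grasp point (between the pads) lies 19 mm behind it (tcp_to_grasp is the distance from the TCP to the grasp point, in m); z points along the fingers, y is the line along which they close (so a half turn about z gives the same grasp; the last joint's range is limited). The gripper opens to 94 mm and grips with 3 to 60 N. Pads are 16 mm wide; open, the fingers measure 119 mm over their backs; the gripper's body (75 mm by 177 mm) begins 78 mm behind the grasp point.
Start: joints at [-1.451, 0.087, 1.371, -0, 1.684, -0.103], TCP at [0.122, -0.536, 0.206] pointing down, gripper open.
Joint ranges: [-3.1, 3.1], [-0.76, 2.03], [0.27, 2.55], [-1.08, 4.22], [0.17, 2.65], [-2.57, 2.57]. Speed limits (rad/s): [2.79, 2.79, 3.14, 3.14, 3.14, 3.14].

## Interface

Orientations are given as [roll, pitch, yaw] about the fixed x, y, z axes, in that order (R = Rz(yaw) Ry(pitch) Rx(roll)).
In Python, from bench import * gives the robot as it stands.
- The arm moves only by the tool inch_along, called after "Request:" in YAML: its name, and indented under it one key for each argument. Schema: {"type":"object","properties":{"motion":{"type":"array","items":{"type":"object","properties":{"jaw":{"type":"number"},"xyz":{"type":"array","items":{"type":"number"},"minItems":3,"maxItems":3},"yaw":{"type":"number"}},"additionalProperties":false,"required":["jaw"]},"minItems":1,"maxItems":20},"only":{"type":"string"},"quiet":{"type":"boolean"},"lines":{"type":"string"}},"required":["motion"],"additionalProperties":false}. motion is a list of rows, 1 to 20 of them, each an object with the fields jaw (the finger opening in m), xyz (a list: dx, dy, dz in units of 5 mm), yaw (a turn about the tool's z in rad); a field left out counts as zero (the opening has to be given); each row shifts and turns the commanded pose from where the row before left it, along the tool's axes as they then stand; what a row does not reach is not made up. A row lasts 1/12 s, in which the tool goes at most 0.0417 m and 0.125 rad, less where a joint would pass 70% of its speed; a pose out of reach is approached as far as the arm can. The fingers move at their own pace and stop on an object; the grip force is fixed at half the most. Time passes only in rows, so rows that do not move let the fingers close. The tool returns the time, the measured TCP pose, the force, the opening and the grip force at its end. only (a regular expression) keeps the lines of the reply that match it, lines (a string "A,B") keeps lines A to B, and quiet returns only ok. Input that does not fit is refused with a message, and nothing moves.
- get_obs(): the state, without advancing time (a new reading comes with each control period).
- snapshot(name): name is "side" or "top" or "wrist"; returns a dict with "color" (420x560x3 uint8, blue, green, red), "fx", "fy", "cx", "cy" (pixels), "extrinsics" (4x4, takes a point from world to camera coordinates). Camera axes: x right, y down, z forward; pixel columns grow to the right and rows downward; lengths in m; the calibration is good to about 2 mm. A picture is of the moment at which its call begins. There is no depth.
- close_job(): hands the job in; it is judged then, once.
The state is a dict: "time": time; "joint_positions": joint angles; "qvel": joint speeds; "joint_torque": joint torques, N m; "tool_pos": TCP position; "ee_rot": TCP orientation; "wrist_force": force on the tool from outside, world axes, zero at the start; "wrist_torque": the same for the moment, N m; "width": finger opening in m; "finger_force": force on a finger pad.
Only numpy, scipy, OpenCV 4.12 (cv2) and the standard library are available. Lean on these libraries where they do the work, as an engineer would, in place of code of your own. Each camera call takes 0.05 s, during which the arm holds its last target. There are 200 camera calls.

## Task

The printing roller lies on the wooden rack behind three clay pots: first stand all three pots upright on the empty side board, leaving the roller where it is until they are all there. Then fetch the roller and lower its axle into the two open slots of the metal stand until both ends bottom out, and after that put each pot back upright on the rack on the very spot where it stood at the start. Let no pot tip over and leave the jug, the slip pot and the brush alone.

Things in the scene. Friction and masses are not known exactly. Their poses are not given: they have to be found in the camera images.
- rack: Fixed wooden rack, floor 12 mm thick, x -90 to +110 mm, y +-125; fence 40 mm high at x +100 to +110 (back). Origin on the table. Dark round marks at x -38, y -80, 0, +80: the pots' places (pots within 6 mm, any order). The roller lies along y at x +30, y within 10, between strips 8 mm wide, 100 long, tops at z 18, centred at x +10 and +50.
- side_board: Fixed empty pale wooden board, 270 mm (its x) by 130 mm (its y), 12 mm thick: the side area (it may swap sides with the stand); the three pots fit in a row along its x at -80, 0, +80 mm. Origin at the centre of its underside, on the table.
- stand: Fixed metal roller stand: dark base 90 (x) by 150 mm (y), 10 thick; two light uprights 60 wide (x), 10 thick, centred at y -67 and +67. In each, at x 0, a slot open at the top, 14 mm wide, floor at z 45; above z 62 it flares to 44 wide at z 82. Bottomed out, the axle's centre line is at z 50 along the stand's y, drum between the uprights. Origin at the centre of the underside, z up.
- roller: Loose printing roller, 0.2 to 0.4 kg: wooden drum with dark bands, 44 mm diameter, 110 long, on a steel axle 10 mm diameter, 160 long, sticking out 25 at each end. Origin at the middle of the axle, axle along its y; x and z turn as it rolls. On the rack the origin is 34 mm above the table. Either way round fits. Grip it by the middle of the drum.
- tumbler: Loose buff clay tumbler, the open cup with straight sides: 115 mm high, 58 mm diameter at the foot, 62 mm at the rim, walls 4 mm. Origin at the centre of its underside, z up. Grip across the outside near the rim, about 90 mm up.
- bud_vase: Loose buff clay bud vase, the bottle shape with a long narrow neck: 130 mm high, belly 66 mm diameter, foot 58 mm, neck 28 mm diameter from 82 mm up to the top. Solid. Origin at the centre of its underside, z up. Grip the neck, about 108 mm up.
- jar: Loose buff clay jar with its lid stuck fast (one solid piece): 115 mm high, body 62 mm diameter, lid 66 mm diameter up to about 80 mm, on it a round knob 24 mm diameter from 81 mm to the top. Origin at the centre of its underside, z up. Grip the knob, about 105 mm up.
- jug: Bystander: pink open jug with a handle, 100 mm rim diameter, 110 mm high, beyond the rack. Origin at the centre of its underside. Leave alone.
- slip_pot: Bystander: olive open pot, 84 mm rim diameter, 70 mm high, beyond the rack. Origin at the centre of its underside. Leave alone.
- brush: Bystander: brush about 200 mm long, lying on the table beyond the right-hand (-y) side, roughly along y. Leave alone.
There are look-alikes about, which are no part of the job. Leave any yellow look-alike of the tumbler alone.

How it is judged:
On the way, in this order (a step that is already met when the one before it is completed fails the run):
1. all three pots stand upright on the side board, the roller not yet taken from the rack (x of tumbler in the frame of side_board between -0.13 and 0.13 m and y of tumbler in the frame of side_board between -0.065 and 0.065 m and z of tumbler in the frame of side_board between 0.008 and 0.018 m and angle between each of tumbler, bud_vase, jar's own z axis and vertical below 0.1 rad and linear speed of each of tumbler, bud_vase, jar below 0.03 m/s and x of bud_vase in the frame of side_board between -0.13 and 0.13 m and y of bud_vase in the frame of side_board between -0.065 and 0.065 m and z of bud_vase in the frame of side_board between 0.008 and 0.018 m and x of jar in the frame of side_board between -0.13 and 0.13 m and y of jar in the frame of side_board between -0.065 and 0.065 m and z of jar in the frame of side_board between 0.008 and 0.018 m and distance of roller from where it was at the start of the episode below 0.03 m), for 0.2 s.
2. the roller's axle is bottomed out in both slots of the stand, the pots still standing on the side board (x of tumbler in the frame of side_board between -0.13 and 0.13 m and y of tumbler in the frame of side_board between -0.065 and 0.065 m and z of tumbler in the frame of side_board between 0.008 and 0.018 m and angle between each of tumbler, bud_vase, jar's own z axis and vertical below 0.1 rad and linear speed of each of tumbler, bud_vase, jar below 0.03 m/s and x of bud_vase in the frame of side_board between -0.13 and 0.13 m and y of bud_vase in the frame of side_board between -0.065 and 0.065 m and z of bud_vase in the frame of side_board between 0.008 and 0.018 m and x of jar in the frame of side_board between -0.13 and 0.13 m and y of jar in the frame of side_board between -0.065 and 0.065 m and z of jar in the frame of side_board between 0.008 and 0.018 m and z of roller in the frame of stand between 0.046 and 0.0525 m and horizontal distance between roller and stand below 0.012 m and angle between the y axis of roller and the y axis of stand, either way round below 0.1 rad), for 0.2 s.
At the end, for the whole second after the job is handed in: Each pot stands upright within 15 mm of where it stood at the start, the roller's axle rests on the floor of both slots of the stand (centre within 2.5 mm of its resting height and 12 mm sideways, within 0.1 rad of the stand's y), all at rest (z of roller in the frame of stand between 0.046 and 0.0525 m and horizontal distance between roller and stand below 0.012 m and angle between the y axis of roller and the y axis of stand, either way round below 0.1 rad and linear speed of each of roller, tumbler, bud_vase, jar below 0.02 m/s and angular speed of each of roller, tumbler, bud_vase, jar below 0.3 rad/s and distance of each of tumbler, bud_vase, jar from where it was at the start of the episode below 0.015 m and angle between each of tumbler, bud_vase, jar's own z axis and vertical below 0.1 rad); the robot touches nothing.
It fails at once if a pot tips over (angle between any of tumbler, bud_vase, jar's own z axis and vertical above 0.6 rad).
It fails at once if a bystander is shifted by more than 30 mm (distance of any of jug, slip_pot, brush from where it was at the start of the episode above 0.03 m).
It also fails if it takes over 147 s, if anything falls off the work surface, if the arm or the gripper's body presses on something with over 40 N, if the wrist force passes 120 N, or if a joint passes its speed limit or range.

## Working session

There is one attempt and no reset: what is moved stays moved. The work goes in short steps, Python scripts to look and compute and a tool call to move; the robot and the scene stay as the last step left them, time stands still between calls to the robot, and variables do not carry over. Pictures are saved under pics/ and viewed, at most 14 in all, crops included, and the job is handed in when it is done.

```bash
mkdir -p pics; ls
```

Run:
```python
from bench import *
import cv2,numpy as np,pickle
o=get_obs();print({k:np.round(v,3) for k,v in o.items()})
S={}
for n in("side","top"):
    s=snapshot(n);S[n]=s;cv2.imwrite(f"pics/{n}0.png",s["color"]);print(n,s["fx"],s["cx"],s["cy"],np.round(s["extrinsics"],3))
pickle.dump(S,open("s0.pkl","wb"))
```

```text
pics
{'time': np.float64(0.0), 'joint_positions': array([-1.451,  0.088,  1.372, -0.   ,  1.684, -0.103]), 'qvel': array([ 0.001, -0.001, -0.001,  0.001, -0.001,  0.001]), 'joint_torque': array([-1.0000e-03, -3.4018e+01, -3.0243e+01,  7.2000e-02,  3.3000e-02,
       -0.0000e+00]), 'tool_pos': array([ 0.121, -0.536,  0.204]), 'ee_rot': array([-3.139, -0.   ,  0.223]), 'wrist_force': array([ 0.571, -0.603,  0.126]), 'wrist_torque': array([ 0.033,  0.028, -0.006]), 'finger_force': np.float64(0.0), 'width': np.float64(0.094)}
side 482.0663462270748 280.79710070258693 204.03438305029704 [[ 0.967 -0.254 -0.018 -0.531]
 [-0.171 -0.599 -0.782  0.151]
 [ 0.188  0.759 -0.623  1.047]
 [ 0.     0.     0.     1.   ]]
top 379.6170478652942 282.264441211803 212.58826443830856 [[ 0.014 -1.    -0.003 -0.015]
 [-0.978 -0.013 -0.207  0.57 ]
 [ 0.207  0.006 -0.978  0.675]
 [ 0.     0.     0.     1.   ]]
```

View pics/top0.png

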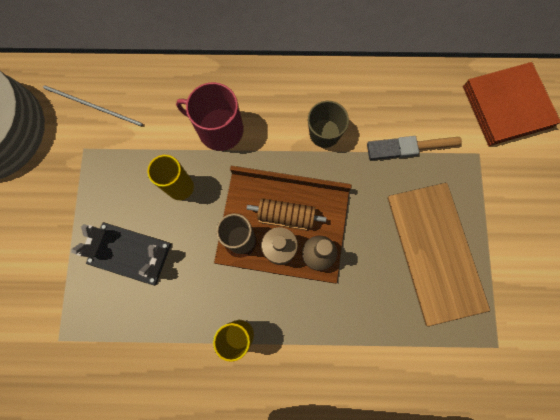

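View pics/side0.png

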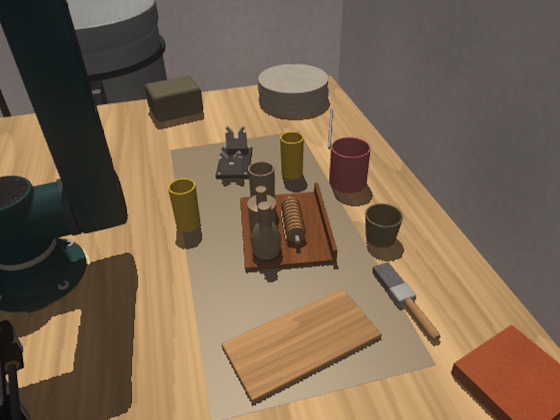

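The top view shows the tumbler-like cups at (236,234) buff, (170,175) yellow and (232,340) yellow. Only the buff one stands on the rack, so it fits. The jar and vase candidates are at (280,243) and (320,252), the stand at (130,253) and the board at (438,253). I'll confirm with an enlarged crop.

Run:
```python
import cv2,numpy as np,pickle
S=pickle.load(open("s0.pkl","rb"))
t=S["top"]["color"];s=S["side"]["color"]
a=cv2.resize(t[155:290,205:365],None,fx=5,fy=4.4,interpolation=2)
cv2.imwrite("pics/c1.png",cv2.resize(t[160:280,205:365],None,fx=5,fy=5,interpolation=2))
b=cv2.resize(s[150:280,225:345],None,fx=4,fy=4,interpolation=2)
c=cv2.resize(t[215:295,70:180],None,fx=2.9,fy=2.9,interpolation=2)
out=np.zeros((520,800,3),np.uint8);out[:,:480]=b;out[:c.shape[0],480:480+c.shape[1]]=c[:, :320];cv2.imwrite("pics/c2.png",out)
```

```text
(no output)
```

View pics/c1.png

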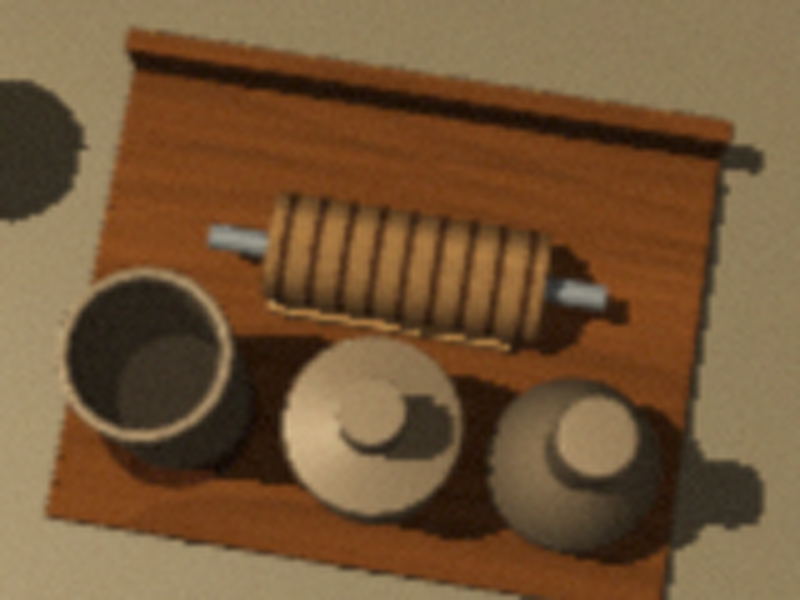

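View pics/c2.png

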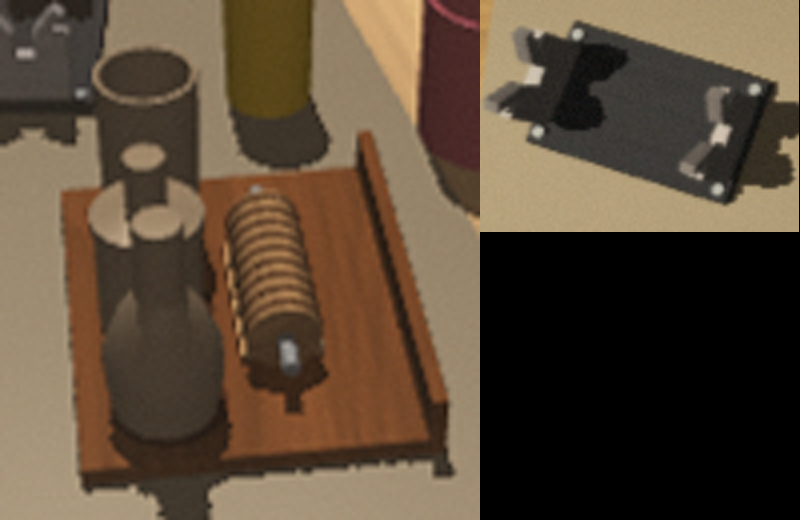

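The crops show the tumbler rim at (235,231), the jar with its knob at (279,242) in the middle, and the bud vase top at (324,247) on the right. All three are buff and on the rack. The axle ends are at (247,207) and (326,219), and the stand's slot floors at (89,241) and (153,261).

Create h.py:
```python
import numpy as np,cv2,pickle
def ray(s,u,v,z):
    E=np.array(s["extrinsics"]);R,t=E[:3,:3],E[:3,3];c=-R.T@t
    d=R.T@np.array([(u-s["cx"])/s["fx"],(v-s["cy"])/s["fy"],1]);return (c+d*(z-c[2])/d[2])[:2]
def go(x,y,z,yaw=None):
    from bench import get_obs
    o=get_obs();p=np.array(o["tool_pos"]);w=o["ee_rot"][2]
    d=np.array([x,y,z])-p
    if yaw is not None: print("turn",round(w-yaw,3)); w=yaw
    c,s=np.cos(w),np.sin(w)
    print("tool d",np.round([c*d[0]+s*d[1],s*d[0]-c*d[1],-d[2]],4),"at",np.round(p,4),"yaw",round(o["ee_rot"][2],3),"w",round(float(o["width"]),4),"t",round(float(o["time"]),2))
```

Run:
```python
from h import *
S=pickle.load(open("s0.pkl","rb"));T=S["top"];D=S["side"]
P=lambda n,u,v,z:print(n,np.round(ray(T,u,v,z),4))
r=[ray(T,*p) for p in [(235,231.2,.127),(279.4,242.4,.127),(324.4,247.4,.142)]]
a=ray(T,247,207.4,.036);b=ray(T,326.2,219.4,.036)
print("pots",np.round(r,4),"spacing",[np.linalg.norm(r[i]-r[i+1]) for i in(0,1)])
print("axle",a,b,np.linalg.norm(a-b),(a+b)/2)
ax=a-b;print("roller yaw",np.arctan2(-ax[0],ax[1]))
q=r[0]-r[2];print("row yaw",np.arctan2(-q[0],q[1]))
fl=ray(T,214.6,263,.012);fr=ray(T,337.6,280,.012);q=fl-fr
ry=np.arctan2(-q[0],q[1]);print("rack front",fl,fr,np.linalg.norm(q),"yaw",ry)
ex=np.array([np.cos(ry),np.sin(ry)]);ey=np.array([-ex[1],ex[0]]);ro=(fl+fr)/2+.09*ex;print("rack o",ro)
for y in(80,0,-80):print(" mark",ro-.038*ex+y/1000*ey)
print(" roller",ro+.03*ex)
f=[ray(T,70+(u-480)/2.9,215+v/2.9,z) for u,v,z in [(535,76,.045),(720,134,.045),(577,22,.01),(776,83,.01),(728,203,.01),(528,140,.01)]]
print("slots",f[:2],np.linalg.norm(f[0]-f[1]),"mid",(f[0]+f[1])/2,"yaw",np.arctan2(-(f[0]-f[1])[0],(f[0]-f[1])[1]))
print("base",np.mean(f[2:],0),[np.linalg.norm(f[i]-f[i+1]) for i in(2,3,4)])
q=f[2]-f[3];print("base yaw",np.arctan2(-q[0],q[1]))
B=[ray(T,u,v,.012) for u,v in [(388,193),(447,183),(488,311),(430,325)]]
q=B[1]-B[2]+B[0]-B[3];print("board",np.mean(B,0),[np.linalg.norm(B[i]-B[i-1]) for i in range(4)],"yaw",np.arctan2(q[1],q[0]))
# side check: vase top and tumbler rim
print("side vase top",ray(D,225+158/4,150+222/4,.142),"tumbler",ray(D,225+146/4,150+75/4,.127),"knob",ray(D,225+143/4,150+156/4,.127))
```

```text
pots [[ 0.5216  0.0744]
 [ 0.5031 -0.003 ]
 [ 0.4937 -0.0789]] spacing [np.float64(0.07956835327700847), np.float64(0.0764892248831051)]
axle [0.58468015 0.06417474] [ 0.56229888 -0.09430812] 0.1600554186545455 [ 0.57348951 -0.01506669]
roller yaw -0.14029430870304843
row yaw -0.17995768541724613
rack front [0.47480677 0.12787031] [ 0.44459832 -0.11841621] 0.24813222167454124 yaw -0.12204612782820702
rack o [ 0.54903309 -0.00622985]
 mark [0.52105522 0.07780132]
 mark [ 0.51131575 -0.00160361]
 mark [ 0.50157628 -0.08100854]
 roller [ 0.57880994 -0.00988216]
slots [array([0.51112617, 0.36867781]), array([0.47413402, 0.24110629])] 0.13282661803319665 mid [0.4926301  0.30489205] yaw -0.2822314319208081
base [0.49204388 0.30208957] [np.float64(0.15057474253884487), np.float64(0.08734381390336522), np.float64(0.14844642765684743)]
base yaw -0.279778600318645
board [ 0.505729   -0.32102796] [np.float64(0.27273656168915106), np.float64(0.12659817532787673), np.float64(0.2659276211541979), np.float64(0.11820896092978146)] yaw 0.2437848905469954
side vase top [ 0.49604734 -0.0809079 ] tumbler [0.52425786 0.07270219] knob [ 0.50506818 -0.00368107]
```

Request:
inch_along:
  motion:
    - {"jaw":0.06,"yaw":-0.122}
    - {"jaw":0.06,"yaw":-0.122}
    - {"jaw":0.06,"yaw":-0.122}
    - {"jaw":0.06,"yaw":-0.122}
    - {"jaw":0.06,"yaw":-0.122}
    - {"jaw":0.06,"yaw":-0.122}
    - {"jaw":0.06,"yaw":-0.122}
    - {"jaw":0.06,"yaw":-0.122}
    - {"jaw":0.06,"yaw":-0.122}
    - {"jaw":0.06,"yaw":-0.119}

```text
time: 0.93
tool_pos: [0.1215, -0.5361, 0.2048]
ee_rot: [-3.141, -0.001, 1.446]
wrist_force: [-0.6, -0.1, -0.1]
width: 0.0602
finger_force: 0.0
```

```bash
python3 -c "
from h import *
go(.495,-.08,.2,1.44)"
```

```text
turn 0.006
tool d [0.5009 0.3108 0.0048] at [ 0.1215 -0.5361  0.2048] yaw 1.446 w 0.0602 t 0.93
```

The manual's scale: shifts go in units of 5 mm. Converting my numbers, 0.0334 m is 6.68, 0.0207 m is 4.14.

Request:
inch_along:
  motion:
    - {"jaw":0.06,"xyz":[6.68,4.14,0],"yaw":0.006}
    - {"jaw":0.06,"xyz":[6.68,4.14,0]}
    - {"jaw":0.06,"xyz":[6.68,4.14,0]}
    - {"jaw":0.06,"xyz":[6.68,4.14,0]}
    - {"jaw":0.06,"xyz":[6.68,4.14,0]}
    - {"jaw":0.06,"xyz":[6.68,4.14,0]}
    - {"jaw":0.06,"xyz":[6.68,4.14,0]}
    - {"jaw":0.06,"xyz":[6.68,4.14,0]}
    - {"jaw":0.06,"xyz":[6.68,4.14,0]}
    - {"jaw":0.06,"xyz":[6.68,4.14,0]}
    - {"jaw":0.06,"xyz":[6.68,4.14,0]}
    - {"jaw":0.06,"xyz":[6.68,4.14,0]}
    - {"jaw":0.06,"xyz":[6.68,4.14,0]}
    - {"jaw":0.06,"xyz":[6.68,4.14,0]}
    - {"jaw":0.06,"xyz":[6.68,4.14,0]}
    - {"jaw":0.06}
    - {"jaw":0.06}

```text
time: 2.35
tool_pos: [0.4976, -0.0808, 0.2045]
ee_rot: [-3.139, 0.0, 1.438]
wrist_force: [-0.7, -1.3, 0.3]
width: 0.06
finger_force: 0.0
```

```bash
python3 -c "
from h import *
go(.495,-.08,.101)"
```

```text
tool d [ 0.0004 -0.0027  0.1035] at [ 0.4976 -0.0808  0.2045] yaw 1.438 w 0.06 t 2.35
```

Request:
inch_along:
  motion:
    - {"jaw":0.06,"xyz":[0,-0.5,6]}
    - {"jaw":0.06,"xyz":[0,0,6]}
    - {"jaw":0.06,"xyz":[0,0,5]}
    - {"jaw":0.06,"xyz":[0,0,3.7]}
    - {"jaw":0.06}
    - {"jaw":0.06}
    - {"jaw":0.02}
    - {"jaw":0.02}
    - {"jaw":0.02}
    - {"jaw":0.02}
    - {"jaw":0.02}
    - {"jaw":0.02}
    - {"jaw":0.02}
    - {"jaw":0.02}

```text
time: 3.52
tool_pos: [0.4951, -0.0821, 0.1027]
ee_rot: [3.141, 0.0, 1.434]
wrist_force: [-1.2, 0.1, 3.7]
width: 0.0278
finger_force: 30.0
```

```bash
python3 -c "
from h import *
go(.495,-.08,.101)"
```

```text
tool d [ 0.0021 -0.0004  0.0017] at [ 0.4951 -0.0821  0.1027] yaw 1.434 w 0.0278 t 3.52
```

To row units: -0.02 m is -4, -0.01 m is -2.

Request:
inch_along:
  motion:
    - {"jaw":0.02,"xyz":[0,0,-2]}
    - {"jaw":0.02,"xyz":[0,0,-4]}
    - {"jaw":0.02,"xyz":[0,0,-4]}
    - {"jaw":0.02,"xyz":[0,0,-2]}
    - {"jaw":0.02}
    - {"jaw":0.02}

```text
time: 4.02
tool_pos: [0.4949, -0.082, 0.1618]
ee_rot: [3.141, 0.0, 1.434]
wrist_force: [-0.3, 0.7, -2.8]
width: 0.0279
finger_force: 29.9
```

```bash
python3 -c "
from h import *
go(.506,-.321,.163)"
```

```text
tool d [-0.2352  0.0436 -0.0012] at [ 0.4949 -0.082   0.1618] yaw 1.434 w 0.0279 t 4.02
```

To row units: -0.02 m is -4, 0.02 m is 4.

Request:
inch_along:
  motion:
    - {"jaw":0.02,"xyz":[-2,0.4,0]}
    - {"jaw":0.02,"xyz":[-4,0.8,0]}
    - {"jaw":0.02,"xyz":[-5,1,0]}
    - {"jaw":0.02,"xyz":[-5,1,0]}
    - {"jaw":0.02,"xyz":[-5,1,0]}
    - {"jaw":0.02,"xyz":[-5,1,0]}
    - {"jaw":0.02,"xyz":[-5,1,0]}
    - {"jaw":0.02,"xyz":[-5,1,0]}
    - {"jaw":0.02,"xyz":[-5,1,0]}
    - {"jaw":0.02,"xyz":[-4,0.52,0]}
    - {"jaw":0.02,"xyz":[-2,0,0]}
    - {"jaw":0.02}
    - {"jaw":0.02,"xyz":[0,0,4]}
    - {"jaw":0.02,"xyz":[0,0,4]}
    - {"jaw":0.02,"xyz":[0,0,2]}
    - {"jaw":0.02,"xyz":[0,0,1]}
    - {"jaw":0.02,"xyz":[0,0,0.6]}
    - {"jaw":0.02}
    - {"jaw":0.02}

```text
time: 5.6
tool_pos: [0.5066, -0.3208, 0.1051]
ee_rot: [3.14, 0.001, 1.434]
wrist_force: [-0.1, -0.5, -2.3]
width: 0.0276
finger_force: 29.9
```

```bash
python3 -c "
from h import *
go(.506,-.321,.1027)"
```

```text
tool d [-0.0002 -0.0006  0.0024] at [ 0.5066 -0.3208  0.1051] yaw 1.434 w 0.0276 t 5.6
```

Lower the last bit, release and rise, then check where the vase stands.

To row units: -0.03 m is -6, -0.02 m is -4.

Request:
inch_along:
  motion:
    - {"jaw":0.02,"xyz":[0,0,0.3]}
    - {"jaw":0.02,"xyz":[0,0,0.2]}
    - {"jaw":0.02,"xyz":[0,0,0.1]}
    - {"jaw":0.06}
    - {"jaw":0.06}
    - {"jaw":0.06}
    - {"jaw":0.06}
    - {"jaw":0.06}
    - {"jaw":0.06,"xyz":[0,0,-4]}
    - {"jaw":0.06,"xyz":[0,0,-6]}
    - {"jaw":0.06,"xyz":[0,0,-6]}
    - {"jaw":0.06}

```text
time: 6.6
tool_pos: [0.5086, -0.3228, 0.1887]
ee_rot: [3.13, 0.006, 1.434]
wrist_force: [-0.4, -0.8, 0.6]
width: 0.0598
finger_force: 0.0
```

```bash
python3 -c "
from h import *
go(.504,-.0035,.187)"
```

```text
tool d [ 0.3156 -0.0482  0.0017] at [ 0.5086 -0.3228  0.1887] yaw 1.434 w 0.0598 t 6.6
```

Request:
inch_along:
  motion:
    - {"jaw":0.06,"xyz":[4,-0.7,0]}
    - {"jaw":0.06,"xyz":[7,-1.1,0]}
    - {"jaw":0.06,"xyz":[7,-1.1,0]}
    - {"jaw":0.06,"xyz":[7,-1.1,0]}
    - {"jaw":0.06,"xyz":[7,-1.1,0]}
    - {"jaw":0.06,"xyz":[7,-1.1,0]}
    - {"jaw":0.06,"xyz":[7,-1.1,0]}
    - {"jaw":0.06,"xyz":[7,-1.1,0]}
    - {"jaw":0.06,"xyz":[6,-0.84,0]}
    - {"jaw":0.06,"xyz":[4.12,-0.4,0]}
    - {"jaw":0.06,"xyz":[0,0,6]}
    - {"jaw":0.06,"xyz":[0,0,6]}
    - {"jaw":0.06,"xyz":[0,0,2]}
    - {"jaw":0.06}
    - {"jaw":0.06}

```text
time: 7.85
tool_pos: [0.5012, -0.0018, 0.1109]
ee_rot: [-3.141, 0.0, 1.433]
wrist_force: [0.0, 0.8, 0.8]
width: 0.0602
finger_force: 0.0
```

```bash
python3 -c "
from h import *
go(.504,-.0035,.0995)"
```

```text
tool d [-0.0013  0.0031  0.0114] at [ 0.5012 -0.0018  0.1109] yaw 1.433 w 0.0602 t 7.85
```

To row units: 0.006 m is 1.2, 0.005 m is 1.

Request:
inch_along:
  motion:
    - {"jaw":0.06,"xyz":[-0.3,0.4,1.2]}
    - {"jaw":0.06,"xyz":[0,0.2,1]}
    - {"jaw":0.06}
    - {"jaw":0.02}
    - {"jaw":0.02}
    - {"jaw":0.02}
    - {"jaw":0.02}
    - {"jaw":0.02}
    - {"jaw":0.02}
    - {"jaw":0.02}
    - {"jaw":0.02}

```text
time: 8.77
tool_pos: [0.5042, -0.0035, 0.1001]
ee_rot: [3.141, 0.0, 1.434]
wrist_force: [-0.9, 0.6, 1.0]
width: 0.0235
finger_force: 30.0
```

```bash
python3 -c "
from h import *
go(.4275,-.341,.165)"
```

```text
tool d [-0.3448 -0.0298 -0.0649] at [ 0.5042 -0.0035  0.1001] yaw 1.434 w 0.0235 t 8.77
```

To row units: -0.03 m is -6, -0.025 m is -5.

Request:
inch_along:
  motion:
    - {"jaw":0.02,"xyz":[0,0,-2]}
    - {"jaw":0.02,"xyz":[0,0,-4]}
    - {"jaw":0.02,"xyz":[0,0,-4]}
    - {"jaw":0.02,"xyz":[-1,-1,-2]}
    - {"jaw":0.02,"xyz":[-3,-1.5,-1]}
    - {"jaw":0.02,"xyz":[-5,-1.5,0]}
    - {"jaw":0.02,"xyz":[-6,-1.5,0]}
    - {"jaw":0.02,"xyz":[-6,-0.46,0]}
    - {"jaw":0.02,"xyz":[-6,0,0]}
    - {"jaw":0.02,"xyz":[-6,0,0]}
    - {"jaw":0.02,"xyz":[-6,0,0]}
    - {"jaw":0.02,"xyz":[-6,0,0]}
    - {"jaw":0.02,"xyz":[-6,0,0]}
    - {"jaw":0.02,"xyz":[-6,0,0]}
    - {"jaw":0.02,"xyz":[-6,0,0]}
    - {"jaw":0.02,"xyz":[-4,0,0]}
    - {"jaw":0.02,"xyz":[-1.96,0,0]}
    - {"jaw":0.02}
    - {"jaw":0.02}

```text
time: 10.35
tool_pos: [0.4271, -0.3403, 0.1645]
ee_rot: [-3.141, -0.002, 1.433]
wrist_force: [0.3, -0.7, -2.9]
width: 0.0235
finger_force: 30.0
```

```bash
python3 -c "
from h import *
go(.4275,-.341,.1025)"
```

```text
tool d [-0.0007  0.0005  0.062 ] at [ 0.4271 -0.3403  0.1645] yaw 1.433 w 0.0235 t 10.35
```

To row units: -0.03 m is -6, -0.02 m is -4.

Request:
inch_along:
  motion:
    - {"jaw":0.02,"xyz":[0,0,4]}
    - {"jaw":0.02,"xyz":[0,0,4]}
    - {"jaw":0.02,"xyz":[0,0,2.6]}
    - {"jaw":0.02,"xyz":[0,0,1.2]}
    - {"jaw":0.02,"xyz":[0,0,0.6]}
    - {"jaw":0.02,"xyz":[0,0,0.3]}
    - {"jaw":0.02,"xyz":[0,0,0.2]}
    - {"jaw":0.02}
    - {"jaw":0.06}
    - {"jaw":0.06}
    - {"jaw":0.06}
    - {"jaw":0.06}
    - {"jaw":0.06,"xyz":[0,0,-4]}
    - {"jaw":0.06,"xyz":[0,0,-6]}
    - {"jaw":0.06,"xyz":[0,0,-6]}
    - {"jaw":0.08}
    - {"jaw":0.08}

```text
time: 11.77
tool_pos: [0.4286, -0.3421, 0.1834]
ee_rot: [3.137, 0.004, 1.434]
wrist_force: [0.7, 0.5, -0.1]
width: 0.0701
finger_force: 0.0
```

```bash
python3 -c "
from h import *
go(.523,.0735,.187)"
```

```text
tool d [ 0.4246  0.0367 -0.0036] at [ 0.4286 -0.3421  0.1834] yaw 1.434 w 0.0701 t 11.77
```

To row units: 0.035 m is 7, 0.03 m is 6.

Request:
inch_along:
  motion:
    - {"jaw":0.08,"xyz":[4.92,0.34,0]}
    - {"jaw":0.08,"xyz":[7,0.6,0]}
    - {"jaw":0.08,"xyz":[7,0.6,0]}
    - {"jaw":0.08,"xyz":[7,0.6,0]}
    - {"jaw":0.08,"xyz":[7,0.6,0]}
    - {"jaw":0.08,"xyz":[7,0.6,0]}
    - {"jaw":0.08,"xyz":[7,0.6,0]}
    - {"jaw":0.08,"xyz":[7,0.6,0]}
    - {"jaw":0.08,"xyz":[7,0.6,0]}
    - {"jaw":0.08,"xyz":[7,0.6,0]}
    - {"jaw":0.08,"xyz":[7,0.6,0]}
    - {"jaw":0.08,"xyz":[7,0.6,0]}
    - {"jaw":0.08,"xyz":[3,0.4,0]}
    - {"jaw":0.08,"xyz":[0,0,6]}
    - {"jaw":0.08}
    - {"jaw":0.08}

```text
time: 13.1
tool_pos: [0.5195, 0.0746, 0.1472]
ee_rot: [-3.134, 0.002, 1.434]
wrist_force: [0.6, 0.6, 0.3]
width: 0.0803
finger_force: 0.0
```

```bash
python3 -c "
from h import *
go(.523,.0735,.0845)"
```

```text
tool d [-0.0006  0.0036  0.0627] at [0.5195 0.0746 0.1472] yaw 1.434 w 0.0803 t 13.1
```

To row units: 0.03 m is 6, 0.025 m is 5.

Request:
inch_along:
  motion:
    - {"jaw":0.08,"xyz":[-0.1,0.6,0]}
    - {"jaw":0.08,"xyz":[0,0,6]}
    - {"jaw":0.08,"xyz":[0,0,5]}
    - {"jaw":0.08,"xyz":[0,0,1.6]}
    - {"jaw":0.08}
    - {"jaw":0.05}
    - {"jaw":0.05}
    - {"jaw":0.05}
    - {"jaw":0.05}
    - {"jaw":0.05}
    - {"jaw":0.05}
    - {"jaw":0.05}

```text
time: 14.1
tool_pos: [0.5255, 0.0739, 0.0895]
ee_rot: [3.139, -0.0, 1.434]
wrist_force: [-3.4, 0.6, 4.9]
width: 0.061
finger_force: 29.7
```

```bash
python3 -c "
from h import *
go(.585,-.303,.1475)"
```

```text
tool d [-0.3652  0.1103 -0.058 ] at [0.5255 0.0739 0.0895] yaw 1.434 w 0.061 t 14.1
```

Request:
inch_along:
  motion:
    - {"jaw":0.05}
    - {"jaw":0.05}
    - {"jaw":0.05}

```text
time: 14.35
tool_pos: [0.5255, 0.0738, 0.0895]
ee_rot: [3.139, -0.0, 1.434]
wrist_force: [-3.0, 0.4, 5.6]
width: 0.0607
finger_force: 29.7
```

Run:
```python
from h import *
from bench import *
go(.585,-.303,.1475)
for n in("top","side"):cv2.imwrite(f"pics/{n}1.png",snapshot(n)["color"])
a=cv2.imread("pics/top1.png")[120:340,190:510];b=cv2.imread("pics/side1.png")[130:410,190:450]
o=np.zeros((600,800,3),np.uint8);a=cv2.resize(a,(400,275));b=cv2.resize(b,(400,430));o[:275,:400]=a;o[:430,400:]=b;cv2.imwrite("pics/m1.png",o)
```

```text
tool d [-0.3652  0.1103 -0.058 ] at [0.5255 0.0738 0.0895] yaw 1.434 w 0.0607 t 14.35
```

View pics/m1.png

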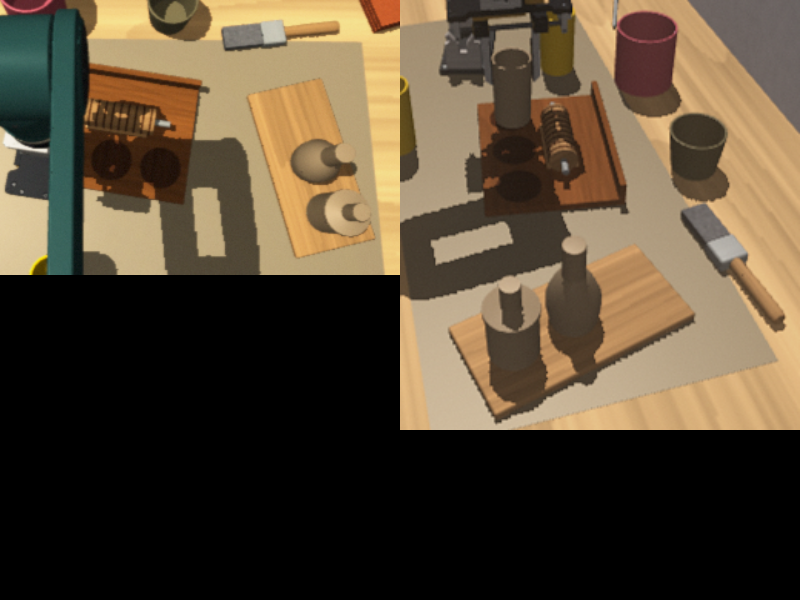

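The picture shows the vase and jar upright on the board, at (325,160) and (345,213) in the left half. The tumbler is gripped and still upright, and the roller is untouched.

To row units: -0.03 m is -6, -0.025 m is -5.

Request:
inch_along:
  motion:
    - {"jaw":0.05,"xyz":[0,0,-2]}
    - {"jaw":0.05,"xyz":[0,0,-4]}
    - {"jaw":0.05,"xyz":[0,0,-4]}
    - {"jaw":0.05,"xyz":[-2,0.46,-1.6]}
    - {"jaw":0.05,"xyz":[-4,1.6,0]}
    - {"jaw":0.05,"xyz":[-6,2,0]}
    - {"jaw":0.05,"xyz":[-6,2,0]}
    - {"jaw":0.05,"xyz":[-6,2,0]}
    - {"jaw":0.05,"xyz":[-6,2,0]}
    - {"jaw":0.05,"xyz":[-6,2,0]}
    - {"jaw":0.05,"xyz":[-6,2,0]}
    - {"jaw":0.05,"xyz":[-6,2,0]}
    - {"jaw":0.05,"xyz":[-6,2,0]}
    - {"jaw":0.05,"xyz":[-6,2,0]}
    - {"jaw":0.05,"xyz":[-6,2,0]}
    - {"jaw":0.05,"xyz":[-5,0,0]}
    - {"jaw":0.05,"xyz":[-2.04,0,0]}
    - {"jaw":0.05}
    - {"jaw":0.05}

```text
time: 16.03
tool_pos: [0.5836, -0.3028, 0.1447]
ee_rot: [-3.14, -0.002, 1.433]
wrist_force: [-0.2, 1.0, -3.3]
width: 0.0611
finger_force: 29.6
```

```bash
python3 -c "
from h import *
go(.585,-.303,.0895)"
```

```text
tool d [0.     0.0014 0.0552] at [ 0.5836 -0.3028  0.1447] yaw 1.433 w 0.0611 t 16.03
```

To row units: 0.02 m is 4, 0.008 m is 1.6.

Request:
inch_along:
  motion:
    - {"jaw":0.05,"xyz":[0,0,4]}
    - {"jaw":0.05,"xyz":[0,0,4]}
    - {"jaw":0.05,"xyz":[0,0,1.6]}
    - {"jaw":0.05,"xyz":[0,0,0.8]}
    - {"jaw":0.05,"xyz":[0,0,0.4]}
    - {"jaw":0.05}
    - {"jaw":0.05}

```text
time: 16.62
tool_pos: [0.5849, -0.303, 0.0929]
ee_rot: [3.14, 0.001, 1.434]
wrist_force: [0.4, 0.3, -3.5]
width: 0.0608
finger_force: 29.6
```

```bash
python3 -c "
from h import *
go(.585,-.303,.0895)"
```

```text
tool d [0.     0.0001 0.0034] at [ 0.5849 -0.303   0.0929] yaw 1.434 w 0.0608 t 16.62
```

To row units: -0.03 m is -6, -0.02 m is -4.

Request:
inch_along:
  motion:
    - {"jaw":0.05,"xyz":[0,0,0.3]}
    - {"jaw":0.05,"xyz":[0,0,0.2]}
    - {"jaw":0.05,"xyz":[0,0,0.2]}
    - {"jaw":0.05}
    - {"jaw":0.076}
    - {"jaw":0.076}
    - {"jaw":0.076}
    - {"jaw":0.076}
    - {"jaw":0.076,"xyz":[0,0,-4]}
    - {"jaw":0.076,"xyz":[0,0,-6]}
    - {"jaw":0.076,"xyz":[0,0,-6]}
    - {"jaw":0.076,"xyz":[0,0,-4]}
    - {"jaw":0.076}
    - {"jaw":0.076}

```text
time: 17.78
tool_pos: [0.5849, -0.3035, 0.1896]
ee_rot: [3.138, 0.002, 1.434]
wrist_force: [-0.0, 0.2, -1.6]
width: 0.0763
finger_force: 0.0
```

Run:
```python
from h import *
from bench import *
for n in("top",):
  s=snapshot(n);pickle.dump(s,open("s2.pkl","wb"));cv2.imwrite("pics/m2.png",cv2.resize(s["color"][140:360,190:510],(800,550),interpolation=2))
go(.5745,-.0137,.187,1.571-.135)
```

```text
turn -0.002
tool d [ 0.2854 -0.0483  0.0004] at [ 0.584  -0.303   0.1874] yaw 1.434 w 0.076 t 17.83
```

View pics/m2.png

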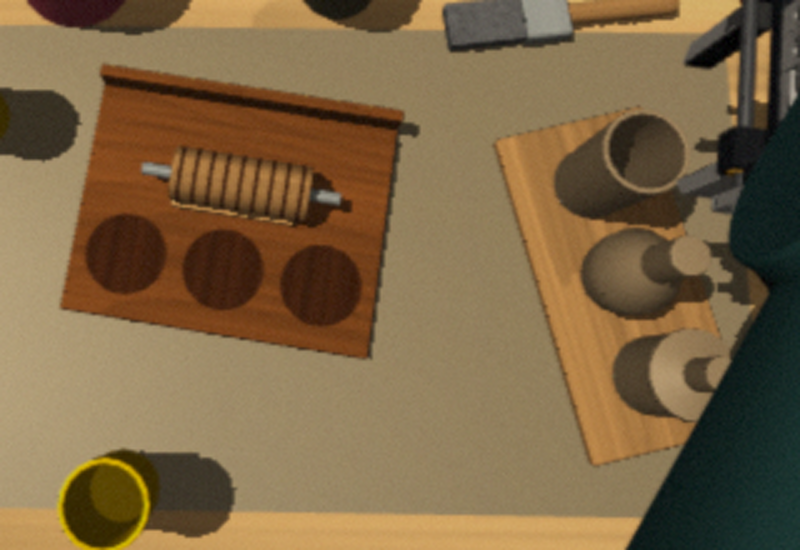

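All three pots stand upright on the board. The roller still lies on the rack, with axle ends at crop pixels (143,170) and (341,199). Next I go to the roller.

To row units: 0.035 m is 7, 0.03 m is 6.

Request:
inch_along:
  motion:
    - {"jaw":0.076,"xyz":[5.08,-0.8,0]}
    - {"jaw":0.076,"xyz":[7,-1.2,0]}
    - {"jaw":0.076,"xyz":[7,-1.2,0]}
    - {"jaw":0.076,"xyz":[7,-1.2,0]}
    - {"jaw":0.076,"xyz":[7,-1.2,0]}
    - {"jaw":0.076,"xyz":[7,-1.2,0]}
    - {"jaw":0.076,"xyz":[7,-1.2,0]}
    - {"jaw":0.076,"xyz":[6,-1,0]}
    - {"jaw":0.076,"xyz":[4,-0.4,0]}
    - {"jaw":0.076,"xyz":[0,0,6]}
    - {"jaw":0.076,"xyz":[0,0,6]}
    - {"jaw":0.076,"xyz":[0,0,6]}
    - {"jaw":0.076,"xyz":[0,0,4]}
    - {"jaw":0.076}
    - {"jaw":0.076}

```text
time: 19.08
tool_pos: [0.5742, -0.0136, 0.0746]
ee_rot: [-3.135, 0.0, 1.434]
wrist_force: [0.6, -0.3, 0.2]
width: 0.0763
finger_force: 0.0
```

Run:
```python
from h import *
go(.574,-.0145,.024,1.571-.14)
```

```text
turn 0.003
tool d [-0.0009 -0.      0.0506] at [ 0.5742 -0.0136  0.0746] yaw 1.434 w 0.0763 t 19.08
```

Request:
inch_along:
  motion:
    - {"jaw":0.076,"xyz":[-0.2,0,4]}
    - {"jaw":0.076,"xyz":[0,0,3]}
    - {"jaw":0.076,"xyz":[0,0,1.6]}
    - {"jaw":0.076,"xyz":[0,0,1]}
    - {"jaw":0.076,"xyz":[0,0,0.2]}
    - {"jaw":0.076}
    - {"jaw":0.076}
    - {"jaw":0.03}
    - {"jaw":0.03}
    - {"jaw":0.03}
    - {"jaw":0.03}
    - {"jaw":0.03}
    - {"jaw":0.03}
    - {"jaw":0.03}
    - {"jaw":0.03}

```text
time: 20.33
tool_pos: [0.576, -0.0149, 0.0291]
ee_rot: [-3.141, 0.0, 1.434]
wrist_force: [-2.6, -0.2, 1.9]
width: 0.0436
finger_force: 30.0
```

Run:
```python
from h import *
from bench import *
go(.574,-.0145,.15)
```

```text
tool d [ 1.000e-04 -2.000e-03 -1.209e-01] at [ 0.576  -0.0149  0.0291] yaw 1.434 w 0.0436 t 20.33
```

Request:
inch_along:
  motion:
    - {"jaw":0.03,"xyz":[0,0,-2]}
    - {"jaw":0.03,"xyz":[0,0,-4]}
    - {"jaw":0.03,"xyz":[0,0,-6]}
    - {"jaw":0.03,"xyz":[0,0,-6]}
    - {"jaw":0.03,"xyz":[0,0,-6],"yaw":0.03}
    - {"jaw":0.03,"xyz":[0,0,-2],"yaw":0.05}
    - {"jaw":0.03,"yaw":0.05}
    - {"jaw":0.03,"yaw":0.014}
    - {"jaw":0.03}
    - {"jaw":0.03}

```text
time: 21.17
tool_pos: [0.5758, -0.0149, 0.1577]
ee_rot: [-3.139, 0.0, 1.291]
wrist_force: [-0.3, -0.5, -3.6]
width: 0.0433
finger_force: 30.0
```

Run:
```python
from h import *
from bench import *
S=pickle.load(open("s0.pkl","rb"))
go(.4923,.3037,.155,1.29)
# crop of stand in original top + side
a=cv2.resize(S["top"]["color"][215:290,65:185],(800,500),interpolation=2)
cv2.imwrite("pics/st.png",a)
```

```text
turn 0.001
tool d [ 0.283  -0.1685  0.0027] at [ 0.5758 -0.0149  0.1577] yaw 1.291 w 0.0433 t 21.17
```

View pics/st.png

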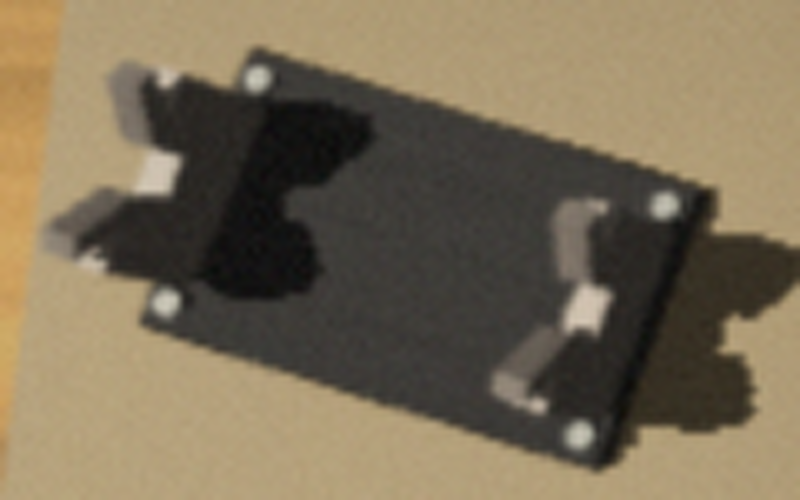

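The stand crop shows slot floors at (158,173) and (587,307). That agrees with the base corners on a stand centre of about (0.492, 0.304).

To row units: 0.01 m is 2, 0.03 m is 6.

Request:
inch_along:
  motion:
    - {"jaw":0.03,"xyz":[1.8,-1.2,0]}
    - {"jaw":0.03,"xyz":[3.6,-2.2,0]}
    - {"jaw":0.03,"xyz":[5.2,-3.1,0]}
    - {"jaw":0.03,"xyz":[6,-3.6,0]}
    - {"jaw":0.03,"xyz":[6,-3.6,0]}
    - {"jaw":0.03,"xyz":[6,-3.6,0]}
    - {"jaw":0.03,"xyz":[6,-3.6,0]}
    - {"jaw":0.03,"xyz":[6,-3.6,0]}
    - {"jaw":0.03,"xyz":[6,-3.6,0]}
    - {"jaw":0.03,"xyz":[5,-2.8,0]}
    - {"jaw":0.03,"xyz":[3,-1.8,0]}
    - {"jaw":0.03,"xyz":[2,-1,0]}
    - {"jaw":0.03}
    - {"jaw":0.03}
    - {"jaw":0.03}

```text
time: 22.42
tool_pos: [0.4932, 0.3026, 0.1586]
ee_rot: [-3.142, 0.001, 1.289]
wrist_force: [1.1, -0.6, -3.1]
width: 0.0436
finger_force: 30.0
```

Run:
```python
from h import *
from bench import *
s=snapshot("top");d=snapshot("side")
a=cv2.resize(s["color"][190:310,40:200],(480,360),interpolation=2);b=cv2.resize(d["color"][90:200,190:310],(320,293),interpolation=2)
o=np.zeros((360,800,3),np.uint8);o[:,:480]=a;o[:293,480:]=b;cv2.imwrite("pics/st2.png",o)
go(.4923,.3037,.100,1.29)
```

```text
turn -0.002
tool d [ 0.0009 -0.0015  0.0589] at [0.4935 0.3024 0.1589] yaw 1.288 w 0.0435 t 22.52
```

View pics/st2.png

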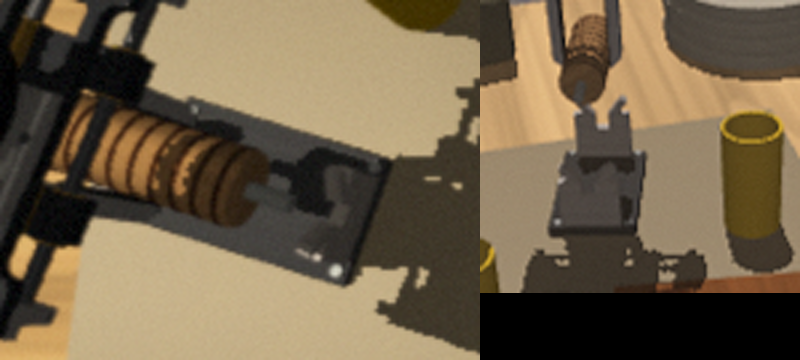

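The roller hangs level, with its near axle end at (270,195) over the near slot at (320,225). I'll lower it in stages.

Request:
inch_along:
  motion:
    - {"jaw":0.03,"xyz":[0.2,-0.2,4]}
    - {"jaw":0.03,"xyz":[0,0,4]}
    - {"jaw":0.03,"xyz":[0,0,4]}
    - {"jaw":0.03,"xyz":[0,0,2]}
    - {"jaw":0.03,"xyz":[0,0,2]}
    - {"jaw":0.03}
    - {"jaw":0.03}

```text
time: 23.1
tool_pos: [0.4926, 0.3046, 0.0791]
ee_rot: [-3.142, 0.0, 1.289]
wrist_force: [0.7, -0.3, -2.8]
width: 0.0432
finger_force: 30.0
```

Run:
```python
from h import *
from bench import *
go(.4923,.3037,.045);o=get_obs();print(np.round(o["wrist_force"],1))
```

```text
tool d [-0.0009 -0.      0.0341] at [0.4926 0.3046 0.0791] yaw 1.289 w 0.0432 t 23.1
[ 0.7 -0.3 -2.8]
```

Request:
inch_along:
  motion:
    - {"jaw":0.03,"xyz":[0,0,1.2]}
    - {"jaw":0.03,"xyz":[0,0,1.2]}
    - {"jaw":0.03,"xyz":[0,0,1.2]}
    - {"jaw":0.03,"xyz":[0,0,1]}
    - {"jaw":0.03,"xyz":[0,0,0.8]}
    - {"jaw":0.03,"xyz":[0,0,0.4]}
    - {"jaw":0.03}
    - {"jaw":0.03}

```text
time: 23.77
tool_pos: [0.4923, 0.3049, 0.0498]
ee_rot: [-3.141, 0.0, 1.29]
wrist_force: [-0.1, 0.6, -2.2]
width: 0.0436
finger_force: 30.0
```

Run:
```python
from h import *
from bench import *
go(.4923,.3037,.045);o=get_obs();print(np.round(o["wrist_force"],1),np.round(o["wrist_torque"],2))
```

```text
tool d [-0.0012  0.0004  0.0048] at [0.4923 0.3049 0.0498] yaw 1.29 w 0.0436 t 23.77
[-0.1  0.6 -2.2] [-0.05 -0.1   0.02]
```

Request:
inch_along:
  motion:
    - {"jaw":0.03,"xyz":[0,0,0.4]}
    - {"jaw":0.03,"xyz":[0,0,0.3]}
    - {"jaw":0.03,"xyz":[0,0,0.2]}
    - {"jaw":0.03}
    - {"jaw":0.03}

```text
time: 24.18
tool_pos: [0.4923, 0.3049, 0.0454]
ee_rot: [-3.142, 0.0, 1.29]
wrist_force: [-0.4, 0.9, -2.5]
width: 0.0433
finger_force: 30.0
```

Run:
```python
from h import *
from bench import *
go(.4923,.3037,.045);o=get_obs();print(np.round(o["wrist_force"],1),np.round(o["wrist_torque"],2))
```

```text
tool d [-0.0012  0.0003  0.0004] at [0.4923 0.3049 0.0454] yaw 1.29 w 0.0433 t 24.18
[-0.4  0.9 -2.5] [-0.1  -0.04  0.01]
```

Another millimetre, then release and rise.

To row units: -0.04 m is -8, -0.03 m is -6.

Request:
inch_along:
  motion:
    - {"jaw":0.03,"xyz":[0,0,0.2]}
    - {"jaw":0.03,"xyz":[0,0,0.1]}
    - {"jaw":0.03}
    - {"jaw":0.06}
    - {"jaw":0.06}
    - {"jaw":0.06}
    - {"jaw":0.06}
    - {"jaw":0.06}
    - {"jaw":0.06,"xyz":[0,0,-4]}
    - {"jaw":0.06,"xyz":[0,0,-6]}
    - {"jaw":0.06,"xyz":[0,0,-6]}
    - {"jaw":0.06,"xyz":[0,0,-6]}
    - {"jaw":0.06,"xyz":[0,0,-6]}
    - {"jaw":0.06}
    - {"jaw":0.06,"xyz":[-8,0,0]}
    - {"jaw":0.06,"xyz":[-8,0,0]}
    - {"jaw":0.06,"xyz":[-8,0,0],"yaw":-0.05}
    - {"jaw":0.06,"xyz":[-8,0,0],"yaw":-0.05}
    - {"jaw":0.06,"xyz":[-8,0,0],"yaw":-0.044}

```text
time: 25.77
tool_pos: [0.4414, 0.11, 0.1831]
ee_rot: [-3.141, 0.0, 1.437]
wrist_force: [1.1, -0.6, 0.0]
width: 0.0601
finger_force: 0.0
```

Run:
```python
from h import *
from bench import *
s=snapshot("top");d=snapshot("side");pickle.dump(s,open("s3.pkl","wb"))
a=cv2.resize(s["color"][190:310,40:200],(480,360),interpolation=2);b=cv2.resize(d["color"][110:190,200:270],(320,366),interpolation=2)[:360]
o=np.zeros((360,800,3),np.uint8);o[:,:480]=a;o[:,480:]=b;cv2.imwrite("pics/st3.png",o)
go(.5849,-.303,.187,1.434)
```

```text
turn -0.006
tool d [-0.3866  0.1977 -0.0036] at [0.4418 0.1069 0.1834] yaw 1.428 w 0.0599 t 25.87
```

View pics/st3.png

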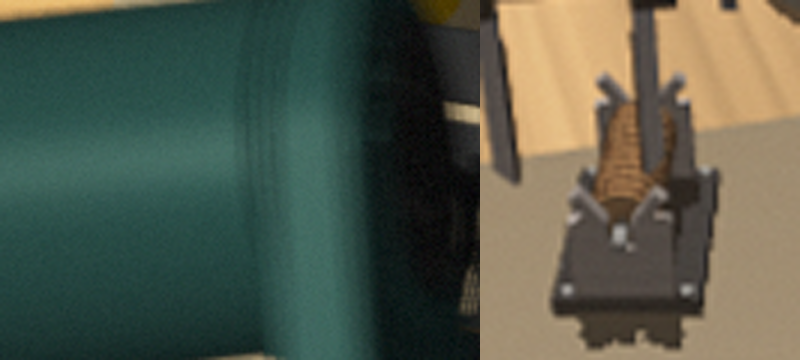

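In the side view the near axle end sits at the bottom of its slot, at (618,235). I'll check the far end once the arm is away. Next is the tumbler.

To row units: -0.035 m is -7, 0.018 m is 3.6.

Request:
inch_along:
  motion:
    - {"jaw":0.076,"xyz":[-4,2,0],"yaw":-0.006}
    - {"jaw":0.076,"xyz":[-7,3.6,0]}
    - {"jaw":0.076,"xyz":[-7,3.6,0]}
    - {"jaw":0.076,"xyz":[-7,3.6,0]}
    - {"jaw":0.076,"xyz":[-7,3.6,0]}
    - {"jaw":0.076,"xyz":[-7,3.6,0]}
    - {"jaw":0.076,"xyz":[-7,3.6,0]}
    - {"jaw":0.076,"xyz":[-7,3.6,0]}
    - {"jaw":0.076,"xyz":[-7,3.6,0]}
    - {"jaw":0.076,"xyz":[-7,3.6,0]}
    - {"jaw":0.076,"xyz":[-7,1.74,0]}
    - {"jaw":0.076,"xyz":[-3.32,0,0]}
    - {"jaw":0.076}
    - {"jaw":0.076}
    - {"jaw":0.076}

```text
time: 27.12
tool_pos: [0.5714, -0.2937, 0.1838]
ee_rot: [-3.141, -0.001, 1.441]
wrist_force: [-0.2, 0.3, 0.4]
width: 0.0765
finger_force: 0.0
```

Run:
```python
from h import *
from bench import *
s=snapshot("top");pickle.dump(s,open("s3.pkl","wb"))
cv2.imwrite("pics/st4.png",cv2.resize(s["color"][215:290,65:185],(800,500),interpolation=2))
go(.5849,-.303,.0895,1.434)
```

```text
turn 0.008
tool d [-0.0076  0.0146  0.0947] at [ 0.5715 -0.2935  0.1842] yaw 1.442 w 0.0758 t 27.17
```

View pics/st4.png

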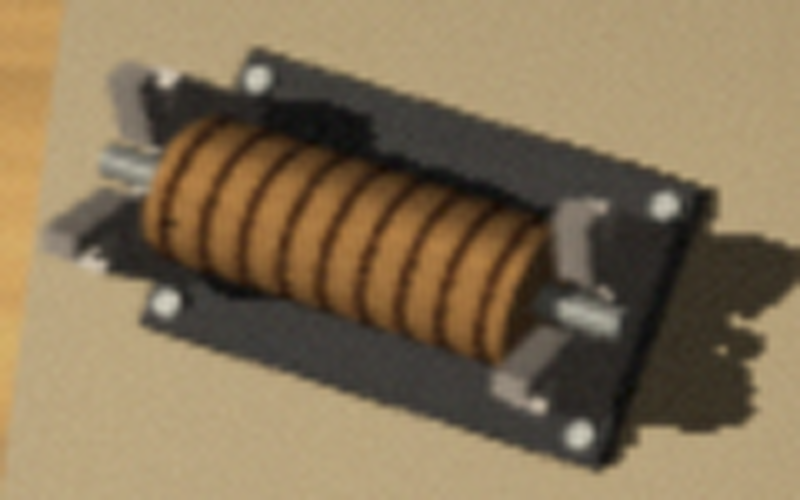

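Both axle ends lie in their slots, at (103,163) and (620,318), in line with the slot floors. Next I pick the tumbler.

To row units: 0.02 m is 4, 0.0146 m is 2.92.

Request:
inch_along:
  motion:
    - {"jaw":0.076,"xyz":[-1.52,2.92,0],"yaw":0.008}
    - {"jaw":0.076,"xyz":[0,0,4]}
    - {"jaw":0.076}
    - {"jaw":0.076}

```text
time: 27.5
tool_pos: [0.5842, -0.3028, 0.1629]
ee_rot: [-3.139, -0.002, 1.434]
wrist_force: [-0.1, -1.2, -0.7]
width: 0.0762
finger_force: 0.0
```

Run:
```python
from h import *
T=pickle.load(open("s3.pkl","rb"))
for z in(.051,):
    a=ray(T,65+103/6.667,215+163/6.667,z);b=ray(T,65+620/6.667,215+318/6.667,z);q=a-b;print(np.linalg.norm(q),(a+b)/2,np.arctan2(-q[0],q[1]))
go(.5849,-.303,.0895,1.434)
```

```text
0.15944134180334937 [0.49226658 0.30563398] -0.2702560100813343
turn -0.0
tool d [-0.0001  0.0008  0.0734] at [ 0.5842 -0.3028  0.1629] yaw 1.434 w 0.0762 t 27.5
```

The manual's scale: shifts go in units of 5 mm. Converting my numbers, 0.025 m is 5, -0.02 m is -4.

Request:
inch_along:
  motion:
    - {"jaw":0.076,"xyz":[0,0.2,4]}
    - {"jaw":0.076,"xyz":[0,0,5]}
    - {"jaw":0.076,"xyz":[0,0,4]}
    - {"jaw":0.076,"xyz":[0,0,1.6]}
    - {"jaw":0.076}
    - {"jaw":0.076}
    - {"jaw":0.05}
    - {"jaw":0.05}
    - {"jaw":0.05}
    - {"jaw":0.05}
    - {"jaw":0.05}
    - {"jaw":0.05}
    - {"jaw":0.05,"xyz":[0,0,-2]}
    - {"jaw":0.05,"xyz":[0,0,-4]}
    - {"jaw":0.05,"xyz":[0,0,-4]}
    - {"jaw":0.05,"xyz":[0,0,-2]}
    - {"jaw":0.05}

```text
time: 28.92
tool_pos: [0.5873, -0.306, 0.1543]
ee_rot: [3.136, 0.002, 1.432]
wrist_force: [0.0, -0.1, -3.6]
width: 0.0608
finger_force: 29.6
```

Run:
```python
from h import *
go(.5240,.0738,.1495,1.434)
```

```text
turn -0.002
tool d [ 0.3676 -0.1145  0.0048] at [ 0.5873 -0.306   0.1543] yaw 1.432 w 0.0608 t 28.92
```

To row units: 0.03 m is 6, 0.025 m is 5.

Request:
inch_along:
  motion:
    - {"jaw":0.05,"xyz":[2.52,-0.9,0]}
    - {"jaw":0.05,"xyz":[5,-1.6,0]}
    - {"jaw":0.05,"xyz":[6,-2,0]}
    - {"jaw":0.05,"xyz":[6,-2,0]}
    - {"jaw":0.05,"xyz":[6,-2,0]}
    - {"jaw":0.05,"xyz":[6,-2,0]}
    - {"jaw":0.05,"xyz":[6,-2,0]}
    - {"jaw":0.05,"xyz":[6,-2,0]}
    - {"jaw":0.05,"xyz":[6,-2,0]}
    - {"jaw":0.05,"xyz":[6,-2,0]}
    - {"jaw":0.05,"xyz":[6,-2,0]}
    - {"jaw":0.05,"xyz":[6,-2,0]}
    - {"jaw":0.05,"xyz":[4,-0.4,0]}
    - {"jaw":0.05,"xyz":[2,0,0]}
    - {"jaw":0.05,"xyz":[0,0,4]}
    - {"jaw":0.05,"xyz":[0,0,4]}
    - {"jaw":0.05,"xyz":[0,0,2]}
    - {"jaw":0.05,"xyz":[0,0,0.8]}
    - {"jaw":0.05}
    - {"jaw":0.05}

```text
time: 30.58
tool_pos: [0.5235, 0.0744, 0.0972]
ee_rot: [3.141, 0.0, 1.431]
wrist_force: [0.1, 0.4, -2.7]
width: 0.0609
finger_force: 29.6
```

Run:
```python
from h import *
go(.5240,.0738,.0895)
```

```text
tool d [-0.0005  0.0006  0.0077] at [0.5235 0.0744 0.0972] yaw 1.431 w 0.0609 t 30.58
```

Request:
inch_along:
  motion:
    - {"jaw":0.05,"xyz":[0,0.1,0.4]}
    - {"jaw":0.05,"xyz":[0,0,0.4]}
    - {"jaw":0.05}
    - {"jaw":0.05}

```text
time: 30.92
tool_pos: [0.524, 0.0746, 0.0933]
ee_rot: [3.141, -0.0, 1.432]
wrist_force: [-0.0, -1.4, -2.7]
width: 0.0609
finger_force: 29.6
```

Request:
inch_along:
  motion:
    - {"jaw":0.05,"xyz":[0,0,0.2]}
    - {"jaw":0.05,"xyz":[0,0,0.2]}
    - {"jaw":0.05}
    - {"jaw":0.05}

```text
time: 31.25
tool_pos: [0.524, 0.0748, 0.0931]
ee_rot: [3.14, -0.0, 1.432]
wrist_force: [-3.9, 0.3, 4.7]
width: 0.0611
finger_force: 29.7
```

Contact is felt, so I release and go for the jar.

To row units: -0.03 m is -6, -0.02 m is -4.

Request:
inch_along:
  motion:
    - {"jaw":0.076,"xyz":[0,0,-0.1]}
    - {"jaw":0.076}
    - {"jaw":0.076}
    - {"jaw":0.076}
    - {"jaw":0.076,"xyz":[0,0,-4]}
    - {"jaw":0.076,"xyz":[0,0,-6]}
    - {"jaw":0.076,"xyz":[0,0,-6]}
    - {"jaw":0.076,"xyz":[0,0,-2]}
    - {"jaw":0.06}

```text
time: 32.0
tool_pos: [0.5259, 0.0747, 0.1851]
ee_rot: [3.134, -0.001, 1.432]
wrist_force: [-1.0, 0.2, -0.4]
width: 0.0721
finger_force: 0.0
```

Run:
```python
from h import *
go(.4275,-.3415,.183,1.434)
```

```text
turn -0.002
tool d [-0.4258 -0.0407  0.0021] at [0.5259 0.0747 0.1851] yaw 1.432 w 0.0721 t 32.0
```

To row units: -0.033 m is -6.6, 0.03 m is 6.

Request:
inch_along:
  motion:
    - {"jaw":0.06,"xyz":[-3.6,-0.4,0]}
    - {"jaw":0.06,"xyz":[-6.6,-0.66,0]}
    - {"jaw":0.06,"xyz":[-6.6,-0.66,0]}
    - {"jaw":0.06,"xyz":[-6.6,-0.66,0]}
    - {"jaw":0.06,"xyz":[-6.6,-0.66,0]}
    - {"jaw":0.06,"xyz":[-6.6,-0.66,0]}
    - {"jaw":0.06,"xyz":[-6.6,-0.66,0]}
    - {"jaw":0.06,"xyz":[-6.6,-0.66,0]}
    - {"jaw":0.06,"xyz":[-6.6,-0.66,0]}
    - {"jaw":0.06,"xyz":[-6.6,-0.66,0]}
    - {"jaw":0.06,"xyz":[-6.6,-0.66,0]}
    - {"jaw":0.06,"xyz":[-6.6,-0.66,0]}
    - {"jaw":0.06,"xyz":[-6.6,-0.48,0]}
    - {"jaw":0.06,"xyz":[-2.36,0,0]}
    - {"jaw":0.06,"xyz":[0,0,6]}
    - {"jaw":0.06,"xyz":[0,0,4]}
    - {"jaw":0.06}
    - {"jaw":0.06}

```text
time: 33.5
tool_pos: [0.4234, -0.3397, 0.1287]
ee_rot: [-3.137, -0.004, 1.432]
wrist_force: [-0.8, 0.6, 0.9]
width: 0.06
finger_force: 0.0
```

Run:
```python
from h import *
go(.4275,-.3415,.1025,1.434)
```

```text
turn -0.002
tool d [-0.0012  0.0043  0.0262] at [ 0.4234 -0.3397  0.1287] yaw 1.432 w 0.06 t 33.5
```

Request:
inch_along:
  motion:
    - {"jaw":0.06,"xyz":[-0.2,0.7,2.4]}
    - {"jaw":0.06,"xyz":[0,0,2]}
    - {"jaw":0.06,"xyz":[0,0,0.6]}
    - {"jaw":0.06}
    - {"jaw":0.06}
    - {"jaw":0.02}
    - {"jaw":0.02}
    - {"jaw":0.02}
    - {"jaw":0.02}
    - {"jaw":0.02}
    - {"jaw":0.02}
    - {"jaw":0.02}

```text
time: 34.5
tool_pos: [0.4279, -0.3429, 0.1066]
ee_rot: [3.141, 0.0, 1.432]
wrist_force: [-0.6, -0.4, -0.2]
width: 0.0235
finger_force: 30.0
```

Run:
```python
from h import *
go(.5040,-.0035,.165,1.434)
```

```text
turn -0.002
tool d [ 0.3466  0.0291 -0.0584] at [ 0.4279 -0.3429  0.1066] yaw 1.432 w 0.0235 t 34.5
```

To row units: 0.03 m is 6, 0.025 m is 5.

Request:
inch_along:
  motion:
    - {"jaw":0.02,"xyz":[0,0,-2]}
    - {"jaw":0.02,"xyz":[0,0,-4]}
    - {"jaw":0.02,"xyz":[0,0,-4]}
    - {"jaw":0.02,"xyz":[0,0,-2]}
    - {"jaw":0.02,"xyz":[2.4,0,0]}
    - {"jaw":0.02,"xyz":[5,0,0]}
    - {"jaw":0.02,"xyz":[6,0,0]}
    - {"jaw":0.02,"xyz":[6,0,0]}
    - {"jaw":0.02,"xyz":[6,0.8,0]}
    - {"jaw":0.02,"xyz":[6,0.8,0]}
    - {"jaw":0.02,"xyz":[6,0.8,0]}
    - {"jaw":0.02,"xyz":[6,0.8,0]}
    - {"jaw":0.02,"xyz":[6,0.8,0]}
    - {"jaw":0.02,"xyz":[6,0.8,0]}
    - {"jaw":0.02,"xyz":[6,0.8,0]}
    - {"jaw":0.02,"xyz":[4,0.2,0]}
    - {"jaw":0.02,"xyz":[2.52,0,0]}
    - {"jaw":0.02,"xyz":[1.4,0,0]}
    - {"jaw":0.02}
    - {"jaw":0.02}

```text
time: 36.17
tool_pos: [0.5038, -0.0035, 0.1656]
ee_rot: [-3.14, 0.001, 1.432]
wrist_force: [0.0, -0.3, -3.8]
width: 0.0236
finger_force: 30.0
```

Run:
```python
from h import *
go(.5040,-.0035,.1066,1.434)
```

```text
turn -0.002
tool d [0.     0.0002 0.059 ] at [ 0.5038 -0.0035  0.1656] yaw 1.432 w 0.0236 t 36.17
```

To row units: 0.02 m is 4, 0.01 m is 2.

Request:
inch_along:
  motion:
    - {"jaw":0.02,"xyz":[0,0,4]}
    - {"jaw":0.02,"xyz":[0,0,4]}
    - {"jaw":0.02,"xyz":[0,0,2]}
    - {"jaw":0.02,"xyz":[0,0,0.8]}
    - {"jaw":0.02,"xyz":[0,0,0.4]}
    - {"jaw":0.02}
    - {"jaw":0.02}

```text
time: 36.75
tool_pos: [0.5052, -0.004, 0.1115]
ee_rot: [3.14, 0.0, 1.431]
wrist_force: [0.4, -0.2, -3.3]
width: 0.0236
finger_force: 30.0
```

Request:
inch_along:
  motion:
    - {"jaw":0.02,"xyz":[0,0,0.2]}
    - {"jaw":0.02,"xyz":[0,0,0.2]}
    - {"jaw":0.02}
    - {"jaw":0.02}

```text
time: 37.08
tool_pos: [0.5046, -0.0036, 0.1087]
ee_rot: [3.141, 0.0, 1.432]
wrist_force: [0.2, 0.1, -3.0]
width: 0.0232
finger_force: 30.0
```

Request:
inch_along:
  motion:
    - {"jaw":0.02,"xyz":[0,0,0.2]}
    - {"jaw":0.02,"xyz":[0,0,0.1]}
    - {"jaw":0.02}
    - {"jaw":0.02}

```text
time: 37.42
tool_pos: [0.5044, -0.0036, 0.1069]
ee_rot: [-3.141, 0.0, 1.432]
wrist_force: [0.5, 0.0, -3.2]
width: 0.0233
finger_force: 30.0
```

Request:
inch_along:
  motion:
    - {"jaw":0.02,"xyz":[0,0,0.2]}
    - {"jaw":0.02}
    - {"jaw":0.02}

```text
time: 37.67
tool_pos: [0.5046, -0.0036, 0.1066]
ee_rot: [3.141, 0.0, 1.432]
wrist_force: [-0.9, 0.7, 0.7]
width: 0.0234
finger_force: 30.0
```

Contact. I release, rise and go to the vase.

Request:
inch_along:
  motion:
    - {"jaw":0.06}
    - {"jaw":0.06}
    - {"jaw":0.06}
    - {"jaw":0.06}
    - {"jaw":0.06}
    - {"jaw":0.06,"xyz":[0,0,-4]}
    - {"jaw":0.06,"xyz":[0,0,-6]}
    - {"jaw":0.06,"xyz":[0,0,-6]}
    - {"jaw":0.06}

```text
time: 38.42
tool_pos: [0.5078, -0.0039, 0.193]
ee_rot: [3.129, -0.0, 1.432]
wrist_force: [0.5, 0.9, 1.5]
width: 0.0599
finger_force: 0.0
```

Run:
```python
from h import *
go(.507,-.322,.183,1.434)
```

```text
turn -0.002
tool d [-0.3152  0.0425  0.01  ] at [ 0.5078 -0.0039  0.193 ] yaw 1.432 w 0.0599 t 38.42
```

Request:
inch_along:
  motion:
    - {"jaw":0.06,"xyz":[-3.04,0.5,0]}
    - {"jaw":0.06,"xyz":[-6,0.86,0]}
    - {"jaw":0.06,"xyz":[-6,0.86,0]}
    - {"jaw":0.06,"xyz":[-6,0.86,0]}
    - {"jaw":0.06,"xyz":[-6,0.86,0]}
    - {"jaw":0.06,"xyz":[-6,0.86,0]}
    - {"jaw":0.06,"xyz":[-6,0.86,0]}
    - {"jaw":0.06,"xyz":[-6,0.86,0]}
    - {"jaw":0.06,"xyz":[-6,0.86,0]}
    - {"jaw":0.06,"xyz":[-6,0.86,0]}
    - {"jaw":0.06,"xyz":[-4,0.86,0]}
    - {"jaw":0.06,"xyz":[-2,0,0]}
    - {"jaw":0.06,"xyz":[0,0,6]}
    - {"jaw":0.06,"xyz":[0,0,2]}
    - {"jaw":0.06}
    - {"jaw":0.06}
    - {"jaw":0.06}

```text
time: 39.83
tool_pos: [0.5063, -0.3215, 0.1469]
ee_rot: [3.141, 0.0, 1.433]
wrist_force: [-0.2, 0.5, 0.5]
width: 0.06
finger_force: 0.0
```

Run:
```python
from h import *
go(.507,-.322,.105,1.434)
```

```text
turn -0.001
tool d [-0.0004  0.0007  0.0419] at [ 0.5063 -0.3215  0.1469] yaw 1.433 w 0.06 t 39.83
```

To row units: -0.02 m is -4, 0.02 m is 4.

Request:
inch_along:
  motion:
    - {"jaw":0.06,"xyz":[0,0.1,4]}
    - {"jaw":0.06,"xyz":[0,0,3]}
    - {"jaw":0.06,"xyz":[0,0,1.4]}
    - {"jaw":0.06}
    - {"jaw":0.06}
    - {"jaw":0.02}
    - {"jaw":0.02}
    - {"jaw":0.02}
    - {"jaw":0.02}
    - {"jaw":0.02}
    - {"jaw":0.02}
    - {"jaw":0.02}
    - {"jaw":0.02}
    - {"jaw":0.02,"xyz":[0,0,-2]}
    - {"jaw":0.02,"xyz":[0,0,-4]}
    - {"jaw":0.02,"xyz":[0,0,-4]}
    - {"jaw":0.02,"xyz":[0,0,-2]}
    - {"jaw":0.02}
    - {"jaw":0.02}

```text
time: 41.42
tool_pos: [0.5065, -0.3222, 0.1641]
ee_rot: [3.141, 0.0, 1.432]
wrist_force: [-0.1, -0.4, -2.7]
width: 0.0275
finger_force: 30.0
```

Run:
```python
from h import *
go(.495,-.0812,.165,1.434)
```

```text
turn -0.002
tool d [ 0.2372 -0.0443 -0.0009] at [ 0.5065 -0.3222  0.1641] yaw 1.432 w 0.0275 t 41.42
```

To row units: -0.004 m is -0.8, 0.025 m is 5.

Request:
inch_along:
  motion:
    - {"jaw":0.02,"xyz":[2,-0.4,0]}
    - {"jaw":0.02,"xyz":[4,-0.8,0]}
    - {"jaw":0.02,"xyz":[5,-1,0]}
    - {"jaw":0.02,"xyz":[5,-1,0]}
    - {"jaw":0.02,"xyz":[5,-1,0]}
    - {"jaw":0.02,"xyz":[5,-1,0]}
    - {"jaw":0.02,"xyz":[5,-1,0]}
    - {"jaw":0.02,"xyz":[5,-1,0]}
    - {"jaw":0.02,"xyz":[5,-1,0]}
    - {"jaw":0.02,"xyz":[4,-0.66,0]}
    - {"jaw":0.02,"xyz":[2.44,0,0]}
    - {"jaw":0.02}
    - {"jaw":0.02,"xyz":[0,0,4]}
    - {"jaw":0.02,"xyz":[0,0,4]}
    - {"jaw":0.02,"xyz":[0,0,2]}
    - {"jaw":0.02,"xyz":[0,0,0.6]}
    - {"jaw":0.02,"xyz":[0,0,0.4]}
    - {"jaw":0.02}
    - {"jaw":0.02}

```text
time: 43.0
tool_pos: [0.4961, -0.0816, 0.11]
ee_rot: [3.14, 0.0, 1.431]
wrist_force: [0.3, -0.2, -2.5]
width: 0.0277
finger_force: 30.0
```

Run:
```python
from h import *
go(.495,-.0812,.104,1.434)
```

```text
turn -0.003
tool d [ 0.0003 -0.0011  0.006 ] at [ 0.4961 -0.0816  0.11  ] yaw 1.431 w 0.0277 t 43.0
```

To row units: 0.002 m is 0.4, 0.0015 m is 0.3.

Request:
inch_along:
  motion:
    - {"jaw":0.02,"xyz":[0,0,0.4]}
    - {"jaw":0.02,"xyz":[0,0,0.3]}
    - {"jaw":0.02}
    - {"jaw":0.02}

```text
time: 43.33
tool_pos: [0.4954, -0.0811, 0.1056]
ee_rot: [3.141, 0.0, 1.432]
wrist_force: [-0.7, -0.8, -2.7]
width: 0.0275
finger_force: 30.0
```

Request:
inch_along:
  motion:
    - {"jaw":0.02,"xyz":[0,0,0.2]}
    - {"jaw":0.02,"xyz":[0,0,0.1]}
    - {"jaw":0.02}
    - {"jaw":0.02}

```text
time: 43.67
tool_pos: [0.4955, -0.0811, 0.1043]
ee_rot: [3.141, 0.0, 1.432]
wrist_force: [-0.0, -0.2, -0.3]
width: 0.0276
finger_force: 30.0
```

Contact. I release, rise and move off to the right for the final look.

To row units: -0.04 m is -8, -0.03 m is -6.

Request:
inch_along:
  motion:
    - {"jaw":0.06,"xyz":[0,0,0.06]}
    - {"jaw":0.06}
    - {"jaw":0.06}
    - {"jaw":0.06}
    - {"jaw":0.06}
    - {"jaw":0.06,"xyz":[0,0,-4]}
    - {"jaw":0.06,"xyz":[0,0,-6]}
    - {"jaw":0.06,"xyz":[0,0,-6]}
    - {"jaw":0.06,"xyz":[-6,0,0]}
    - {"jaw":0.06,"xyz":[-8,0,0]}
    - {"jaw":0.06,"xyz":[-8,0,0]}
    - {"jaw":0.06,"xyz":[-8,0,0]}
    - {"jaw":0.06,"xyz":[-8,0,0]}
    - {"jaw":0.06,"xyz":[-8,0,0]}
    - {"jaw":0.06,"xyz":[-8,0,0]}
    - {"jaw":0.06}
    - {"jaw":0.06}

```text
time: 45.08
tool_pos: [0.4572, -0.3503, 0.183]
ee_rot: [-3.141, -0.001, 1.428]
wrist_force: [-0.0, 0.7, -0.5]
width: 0.0601
finger_force: 0.0
```

Run:
```python
from h import *
from bench import *
s=snapshot("top");d=snapshot("side");S=pickle.load(open("s0.pkl","rb"))
cv2.imwrite("pics/fin.png",cv2.resize(np.hstack([s["color"][150:290,70:370],]),(800,373)))
for n,x in(("top",s),("side",d)):
    df=cv2.absdiff(x["color"],S[n]["color"]).max(2)
    for nm,(u,v) in (dict(t=(235,231),j=(279,242),v=(324,247)) if n=="top" else dict(t=(261,170),j=(261,190),v=(264,206))).items():
        A=S[n]["color"][v-14:v+15,u-14:u+15];r=cv2.matchTemplate(x["color"][v-26:v+27,u-26:u+27],A,cv2.TM_CCOEFF_NORMED);_,m,_,l=cv2.minMaxLoc(r);print(n,nm,round(m,3),l[0]-12,l[1]-12)
go(.5,-.3,.2)
```

```text
top t 0.948 -2 1
top j 0.977 -1 0
top v 0.988 -1 -1
side t 0.115 1 0
side j 0.45 12 -8
side v 0.543 12 -6
tool d [ 0.0533  0.0349 -0.0165] at [ 0.458  -0.3479  0.1835] yaw 1.432 w 0.0601 t 45.18
```

View pics/fin.png

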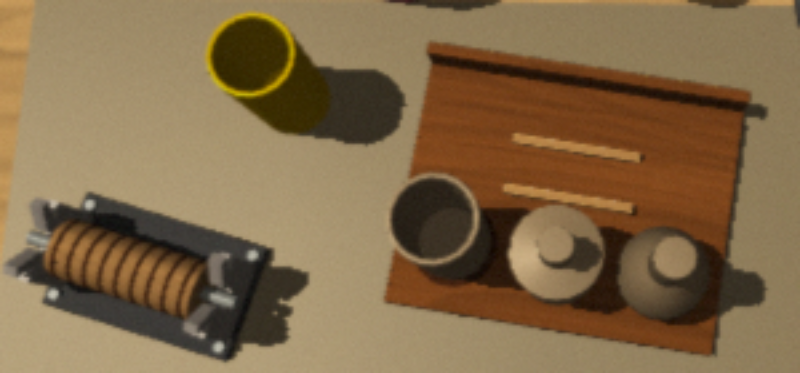

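The final view shows the tumbler (435,220), jar (556,247) and vase (672,262) upright and within about 2 px (4 mm) of their starting places. The roller is seated in the stand.

```bash
python3 -c "
from bench import *
print(close_job())"
```

```text
the job is handed in; nothing more can be done
None
```

I've handed the job in (no verdict came back): the roller sits in both slots of the stand and all three pots stand upright on the rack, within about 4 mm of their starting spots by the top camera; I didn't approach the jug, slip pot or brush.

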